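# Load a round coupon into the stamping press

## Robot

A 6-joint arm with a two-finger parallel gripper is mounted at the origin on a cart in front of the work surface, level with it; the furniture and walls round the work are solid. World frame = base frame: x ahead of the robot, y to its left, z up, the work surface at z = 0. Lengths are in mm, angles in degrees, forces in N, time in s.
With the tool pointing down it reaches from about 300 to 850 mm from the base axis. Payload 4.2 kg.
Tool frame: the origin (TCP) lies midway between the tips of the shut fingers; the grasp point (between the pads) lies 19 mm behind it; z points along the fingers, y is the direction in which the jaws open and shut (so a half turn about z gives the same grasp; the last joint's range is limited). The gripper opens to 91 mm and grips with 3 to 60 N. Pads are 32 mm wide; open, the fingers measure 118 mm over their backs; the gripper's body (76 mm by 178 mm) begins 60 mm behind the grasp point.
Start: joints at [-73.281, 18.312, 89.639, -0, 72.044, -1.146], TCP at [176.397, -547.291, 213.976] pointing down, gripper open.
Joint ranges: [-177.97, 177.97], [-48.28, 115.42], [12.27, 149.76], [-77.06, 257.06], [2.81, 150.46], [-146.56, 146.56]. Speed limits (degrees/s): [147.25, 147.25, 180, 180, 180, 180].

## Interface

Orientations are given as [roll, pitch, yaw] about the fixed x, y, z axes, in that order (R = Rz(yaw) Ry(pitch) Rx(roll)).
In Python, from workcell import env gives the robot as it stands.
- The arm moves only by the shell command python3 -m jog 'ROWS' [FORCE]. ROWS is JSON, a list of rows, each an object of numbers: "dx", "dy", "dz": the shift along the world's x, y, z in m; "wx", "wy", "wz": the turn, a rotation vector about the world's x, y, z in rad; "grip": the gripper's target within -1 to 1 (shut at 1, half-way at 0, fully open at -1). In form: [{"dx": .., "dy": .., "dz": .., "wx": .., "wy": .., "wz": .., "grip": ..}, ...]. A call has 1 to 10 rows; each row shifts and turns the commanded pose from where the row before left it; what a row does not reach is not made up. A row lasts 1/10 s, in which the tool goes at most 50 mm and 8.59 degrees, less where a joint would pass 70% of its speed; a pose out of reach is approached as far as the arm can. A call with a gripper value outside its range is refused whole. The fingers move at their own pace and stop on an object; FORCE is the grip in N (left out, the last holds). Time passes only in rows, so rows that do not move let the fingers close. It gives the time, the measured TCP pose, the force and the opening at its end, in the units of the state.
- env.state(): the state, without advancing time (a new reading comes with each control period).
- env.grab_frame(name): name is "side" or "top" or "wrist"; returns the picture (384x512x3 uint8, red, green, blue); there is no depth.
- env.get_calibration(name): a dict with "fx", "fy", "cx", "cy" (pixels), "R" (3x3) and "t" (3): a world point X has camera coordinates R X + t. Camera axes: x right, y down, z forward; pixel columns grow to the right and rows downward; lengths in mm; the calibration is good to about 2 mm. A picture is of the moment at which its call begins: read the wrist's pose just before it. get_calibration takes no time and is no camera call; for the wrist camera it gives the pose at the moment of the call.
- env.job_done(): hands the job in, once; it reports no verdict.
The state is a dict: "time_s": time; "qpos": joint angles; "qvel": joint speeds; "effort": joint torques, N m; "ee_pos": TCP position; "ee_rot": TCP orientation; "force": force on the tool from outside, world axes, zero at the start; "torque": the same for the moment, N m; "gripper_width": finger opening in mm.
Only numpy, scipy, OpenCV 4.12 (cv2) and the standard library are available. Lean on these libraries where they do the work, as an engineer would, in place of code of your own. Each camera call takes 0.05 s, during which the arm holds its last target. There are 200 camera calls.

## Task

Load the number-stamping press with the round corrosion coupon. The coupon is already degreased, so do not pick it up: slide it across the loading table until it drops fully home and flat in the round nest of the shuttle, then push the shuttle all the way in against its stop under the stamping head. Leave the square coupon where it lies on the table and do not knock over the dropper bottle.

Things in the scene. Friction and masses are not known exactly. Their poses are not given: they have to be found in the camera images.
- press: Grey cast hand press on the bench, fixed. Origin on the bench under the nest centre when the shuttle is at its loading end (joint 0); x to the rear of the press, y to its left, z up. The shuttle runs along y in a channel at x -37 to +37 mm, just behind the loading table, its top 0.5 mm lower than the table, no other step between. Rear way behind the shuttle: x 38 to 51 mm, 47 mm high.
- table (a point): On the top surface of the dark steel loading table (40 mm above the bench), in the middle of its width: 100 mm in front (-x) of the press's origin and 12 mm to its right (-y); axes as the press. The flat top reaches from 67 mm in front of this point to 62 mm behind it and 122 mm to either side; no rims.
- head (a point): Centre of the underside of the stamping head, 85 mm above the bench; the nest comes to rest 50 mm below it. The head, ram and arm reach 24 mm to either side in y and 24 mm forward, up to 250 mm above the bench, joined to a column behind; a lever with a ball 325 mm up stands 48 mm to -y.
- shuttle (a joint): Travel of the shuttle along -y of the press, m: 0 = loading end, 0.13 = against the stop, nest under the stamping head. It slides stiffly (about 3 N) and stays where it is left; at the start it may stand up to 24 mm along.
- nest (a point): Centre of the floor of the shuttle's round nest: a pocket 53 mm in diameter, 4.5 mm deep in the aluminium shuttle, moving with it; axes as the press. Two locating dowels (8 mm thick, 9 mm above the shuttle top) stand behind it, 60 degrees either side of +x, 31 mm from its centre; the side towards the table is open.
- knob (a point): On the axis of the shuttle's black knob, 9 mm below its top and 30 mm above the shuttle top; 95 mm to +y of the nest centre. The knob is 20 mm thick at the head (from 22 to 39 mm above the shuttle top), 10 mm at the neck.
- coupon: Round plain steel coupon, 50 mm in diameter and 7 mm thick, 0.1 kg, lying on the loading table. Origin at the centre of its underside, z up. Seated in the nest its top stands 2.5 mm above the shuttle.
- square_coupon: Square plain steel coupon, 44 x 44 x 7 mm, on the loading table; stays there. Origin at the centre of its underside. Which side of the table each coupon lies on varies.
- dropper: White dropper bottle with a pink cap, 32 mm in diameter, 82 mm high, standing loose on the bench to the right of the table in front of the stamping head. Origin at the centre of its foot, z up.
Mind the look-alikes: they are no part of the job. What is shaped like the coupon but turquoise is not meant.

How it is judged:
By the outcome, as a careful person would: the job done as asked, in the order asked, and still so for the second after the job is handed in, with the robot touching nothing.
It also fails if it takes over 64 s, if anything falls off the work surface, if the arm or the gripper's body presses on something with over 40 N, if the wrist force passes 120 N, or if a joint passes its speed limit or range.

## Working session

There is one attempt and no reset: what is moved stays moved. The work goes in short steps, Python scripts to look and compute and a shell command to move; the robot and the scene stay as the last step left them, time stands still between calls to the robot, and variables do not carry over. Pictures are saved under pics/ and viewed, about 8 in all and at most 12, crops included, and the job is handed in when it is done.

```bash
mkdir -p pics
cat > h.py <<'E'
import numpy as np,cv2
from workcell import env
def ray(c,u,v,z):
    R=np.array(c["R"]);t=np.array(c["t"]).ravel()
    C=-R.T@t;d=R.T@np.array([(u-c["cx"])/c["fx"],(v-c["cy"])/c["fy"],1])
    return C+d*(z-C[2])/d[2]
def proj(c,X):
    p=np.array(c["R"])@np.array(X,float)+np.array(c["t"]).ravel()
    return c["fx"]*p[0]/p[2]+c["cx"],c["fy"]*p[1]/p[2]+c["cy"]
def snap(n,f):
    im=env.grab_frame(n);cv2.imwrite("pics/"+f,im[:,:,::-1]);return im
E
python3 - <<'E'
from h import *
for n in("top","side"):
    snap(n,n+"0.png");c=env.get_calibration(n);R=np.array(c["R"]);print(n,c["fx"],(-R.T@np.array(c["t"]).ravel()).round(),R[2].round(2))
print(env.state())
E
```

```text
top 486.5315771621154 [ 434.   19. 1037.] [ 0.11  0.01 -0.99]
side 470.4943660339879 [540. 981. 752.] [-0.01 -0.82 -0.57]
{'time_s': 0.1, 'qpos': array([-7.32822637e+01,  1.83473435e+01,  8.96957732e+01,  1.77353117e-03,
        7.20462965e+01, -1.14655262e+00]), 'qvel': array([ 0.02413142, -0.08085296, -0.23311347,  0.11462317, -0.0411924 ,
       -0.00243624]), 'effort': array([ 4.11607598e-04, -4.13332272e+01, -2.32509845e+01,  7.29392795e-02,
        4.22013632e-02, -5.15820159e-05]), 'ee_pos': array([ 176.26778202, -546.85848384,  213.23541797]), 'ee_rot': array([-1.79910638e+02, -3.47511516e-03,  1.78637382e+01]), 'force': array([-0.43218514, -0.70281263,  0.29791091]), 'torque': array([ 0.00066518, -0.00272355,  0.014317  ]), 'gripper_width': 91.54533953765373}
```

View pics/top0.png

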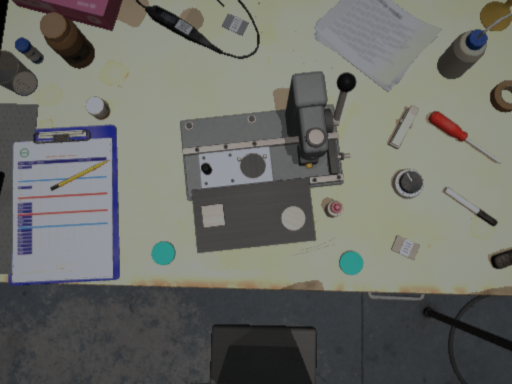

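View pics/side0.png

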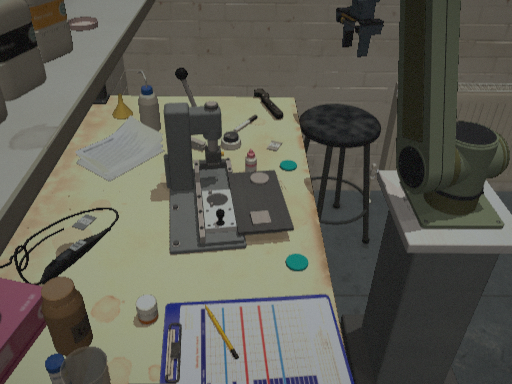

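Top view: round coupon at (293,218), square one at (213,215), nest at (253,165), knob at (207,169), dropper at (334,208), and the turquoise decoys lie off the table. The side view agrees. Next I'll measure them.

Run:
```python
from h import *
im=cv2.imread("pics/top0.png");c=env.get_calibration("top")
cr=im[90:260,170:350];cv2.imwrite("pics/crop0.png",cv2.resize(cr,None,fx=4,fy=4,interpolation=cv2.INTER_CUBIC)[:, :])
hsv=cv2.cvtColor(im,cv2.COLOR_BGR2HSV)
for p in [(293,218),(213,215),(253,165),(240,235),(225,175),(207,169),(190,190),(262,300)]: print(p,im[p[1],p[0]],hsv[p[1],p[0]])
g=cv2.cvtColor(im,cv2.COLOR_BGR2GRAY)
def blob(mask,seed):
    n,l,s,ce=cv2.connectedComponentsWithStats(mask.astype(np.uint8));k=l[seed[1],seed[0]]
    m=(l==k).astype(np.uint8);ct=max(cv2.findContours(m,0,1)[0],key=cv2.contourArea);return s[k],ce[k],ct
for nm,s,z in(("coupon",(293,218),47),("square",(213,215),47)):
    st,ce,ct=blob(g>110,s);print(nm,st,ce,cv2.minAreaRect(ct),ray(c,*ce,z).round(1))
st,ce,ct=blob(g<85,(253,165));print("nest",st,ce,ray(c,*ce,36).round(1))
st,ce,ct=blob(g<85,(240,235));print("table",st,cv2.boxPoints(cv2.minAreaRect(ct)).tolist())
for p in cv2.boxPoints(cv2.minAreaRect(ct)): print(ray(c,*p,40).round(1))
```

```text
(293, 218) [140 146 150] [ 18  17 150]
(213, 215) [137 143 149] [ 15  21 149]
(253, 165) [67 67 69] [ 0  7 69]
(240, 235) [66 68 69] [20 11 69]
(225, 175) [160 153 150] [111  16 160]
(207, 169) [29 28 30] [165  17  30]
(190, 190) [100 101  99] [ 75   5 101]
(262, 300) [63 59 56] [107  28  63]
coupon [281 206  24  24 449] [292.85746102 217.76837416] ((292.7500305175781, 217.75001525878906), (23.33452033996582, 22.62741470336914), 45.0) [498.5 -48.1  47. ]
square [202 204  23  23 447] [212.75615213 215.08053691] ((212.72561645507812, 215.0304718017578), (21.202856063842773, 21.092424392700195), 83.6598129272461) [500.1 115.2  47. ]
nest [241 154  24  24 454] [252.41409692 165.29295154] [606.6  37.1  36. ]
table [ 190  175  152   77 6511] [[188.9024200439453, 189.12193298339844], [339.8170471191406, 172.35365295410156], [346.8658447265625, 235.7926788330078], [195.95120239257812, 252.5609588623047]]
[553.  167.1  40. ]
[ 595.3 -144.2   40. ]
[ 464.8 -159.1   40. ]
[423.3 147.5  40. ]
```

View pics/crop0.png

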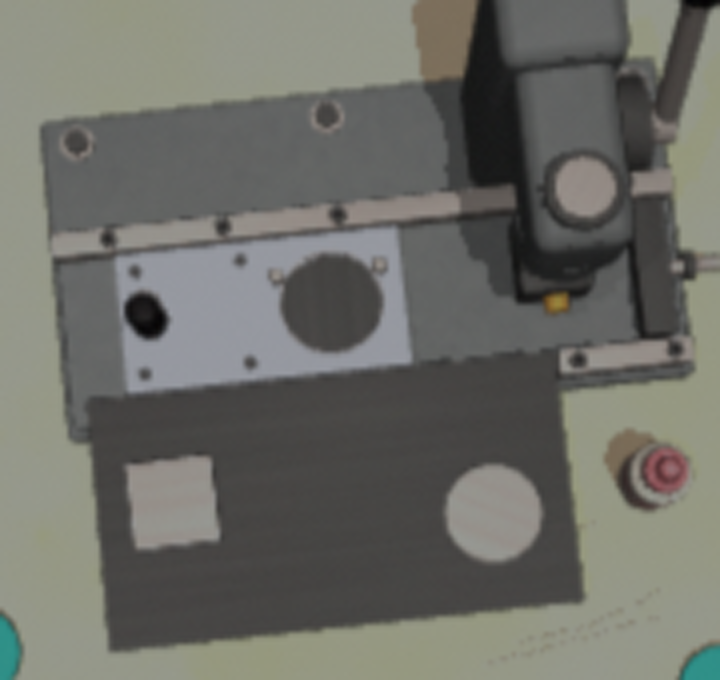

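The crop shows the scene clearly. Table corners in crop pixels are (90,398), (560,350), (582,600) and (110,650), the knob is at (146,314), and the dowels are behind the nest.

Run:
```python
from h import *
c=env.get_calibration("top")
f=lambda x,y,z:ray(c,170+x/4-.375,90+y/4-.375,z)
P=[f(*p,40) for p in((90,398),(560,350),(582,600),(110,650))]
for p in P: print(p.round(1))
d=P[0]-P[1];e=P[3]-P[2];print("yaw",[np.degrees(np.arctan2(v[1],v[0]))-90 for v in(d,e,)],np.linalg.norm(d),np.linalg.norm(e), [np.degrees(np.arctan2(*(v[[1,0]]))) for v in (P[0]-P[3],P[1]-P[2])])
k=f(148,316,78.5);n=ray(c,252.41,165.29,38.5);print("knob",k,"nest",n,np.linalg.norm((k-n)[:2]),np.degrees(np.arctan2(*(k-n)[[1,0]]))-90)
print("dropper",f(666,468,82)); print("coupon",ray(c,292.86,217.77,46))
print("head tip shows", f(585,186,250))
a=np.degrees(np.arctan2(*(k-n)[[1,0]]))-90
m=sum(P)/4
for a in (5.5,6.,6.5,7): 
    r=np.radians(a);R=np.array([[np.cos(r),-np.sin(r)],[np.sin(r),np.cos(r)]])
    o=m[:2]-R@[-102.5,-12]; print(a,"origin",o,"nest local",R.T@(n[:2]-o),"coupon local",R.T@(ray(c,292.86,217.77,46)[:2]-o),"knob",R.T@(k[:2]-o), "drop",R.T@(f(666,468,82)[:2]-o))
```

```text
[553.2 160.4  40. ]
[583.9 -81.9  40. ]
[455.4 -94.6  40. ]
[424.2 145.2  40. ]
yaw [np.float64(7.214562961751099), np.float64(7.414295025818902)] 244.23104745219604 241.74720819536438 [np.float64(6.747911172422045), np.float64(5.6414012495287515)]
knob [590.49459106 127.58860146  78.5       ] nest [606.21363566  37.0797883   38.5       ] 91.86366868063232 9.852522750971474
dropper [ 520.16753025 -130.35378329   82.        ]
coupon [498.53589136 -48.1441597   46.        ]
head tip shows [620.90391382 -70.1209253  250.        ]
5.5 origin [605.06803896  54.04589402] nest local [ -0.48580657 -16.99779772] coupon local [-115.83617733  -91.50893713] knob [-7.4575985  74.60093448] drop [-102.18356945 -175.41338463]
6.0 origin [604.87423038  54.92538024] nest local [ -0.53330442 -17.8878379 ] coupon local [-116.52950709  -91.38953105] knob [-6.7054913  73.76824609] drop [-103.6096142  -175.40992369]
6.5 origin [604.6727543   55.80314169] nest local [ -0.58856742 -18.7774297 ] coupon local [-117.22176845  -91.26407915] knob [-5.96067921 72.92902612] drop [-105.03557445 -175.39401845]
7 origin [604.46362608  56.67911153] nest local [ -0.65159138 -19.66650537] coupon local [-117.91290869  -91.13259098] knob [-5.22321897 72.08333847] drop [-106.46134161 -175.36567013]
```

```bash
python3 -m jog '[{"dx":0.024,"dy":0.044,"wz":0.138,"grip":1},{"dx":0.024,"dy":0.044,"wz":0.138,"grip":1},{"dx":0.024,"dy":0.044,"wz":0.138,"grip":1},{"dx":0.024,"dy":0.044,"wz":0.138,"grip":1},{"dx":0.024,"dy":0.044,"wz":0.138,"grip":1},{"dx":0.024,"dy":0.044,"wz":0.138,"grip":1},{"dx":0.024,"dy":0.044,"wz":0.138,"grip":1},{"dx":0.024,"dy":0.044,"wz":0.138,"grip":1},{"dx":0.024,"dy":0.044,"wz":0.138,"grip":1},{"dx":0.024,"dy":0.044,"wz":0.138,"grip":1}]' 10
```

```text
invalid input
```

```bash
python3 -m jog '[{"dx":0.024,"dy":0.044,"dz":0,"wx":0,"wy":0,"wz":0.138,"grip":1},{"dx":0.024,"dy":0.044,"dz":0,"wx":0,"wy":0,"wz":0.138,"grip":1},{"dx":0.024,"dy":0.044,"dz":0,"wx":0,"wy":0,"wz":0.138,"grip":1},{"dx":0.024,"dy":0.044,"dz":0,"wx":0,"wy":0,"wz":0.138,"grip":1},{"dx":0.024,"dy":0.044,"dz":0,"wx":0,"wy":0,"wz":0.138,"grip":1},{"dx":0.024,"dy":0.044,"dz":0,"wx":0,"wy":0,"wz":0.138,"grip":1},{"dx":0.024,"dy":0.044,"dz":0,"wx":0,"wy":0,"wz":0.138,"grip":1},{"dx":0.024,"dy":0.044,"dz":0,"wx":0,"wy":0,"wz":0.138,"grip":1},{"dx":0.024,"dy":0.044,"dz":0,"wx":0,"wy":0,"wz":0.138,"grip":1},{"dx":0.024,"dy":0.044,"dz":0,"wx":0,"wy":0,"wz":0.138,"grip":1}]' 10
```

```text
time_s: 1.1
ee_pos: [416.2, -106.4, 213.9]
ee_rot: [180.0, 0.0, 97.3]
force: [1.6, 0.3, 0.4]
gripper_width: 14.2
```

```bash
python3 -m jog '[{"dx":0.01,"dy":0.041,"dz":0,"wx":0,"wy":0,"wz":0,"grip":1},{"dx":0.01,"dy":0.041,"dz":0,"wx":0,"wy":0,"wz":0,"grip":1},{"dx":0.02,"dy":0.041,"dz":0,"wx":0,"wy":0,"wz":0,"grip":1},{"dx":0.02,"dy":0.041,"dz":0,"wx":0,"wy":0,"wz":0,"grip":1},{"dx":0.02,"dy":0.042,"dz":0,"wx":0,"wy":0,"wz":0,"grip":1},{"dx":0.03,"dy":0,"dz":0,"wx":0,"wy":0,"wz":0,"grip":1},{"dx":0.03,"dy":0,"dz":0,"wx":0,"wy":0,"wz":0,"grip":1},{"dx":0.042,"dy":0,"dz":0,"wx":0,"wy":0,"wz":0,"grip":1},{"dx":0,"dy":0,"dz":0,"wx":0,"wy":0,"wz":0,"grip":1}]'
python3 - <<'E'
from h import *
c=env.get_calibration("wrist");snap("wrist","w1.png");print(env.state()["ee_pos"],proj(c,[594.6,131.4,78.5]),proj(c,[606.2,37.1,39.5]))
E
```

```text
time_s: 2.0
ee_pos: [601.7, 97.8, 212.2]
ee_rot: [179.9, 0.0, 96.9]
force: [-1.4, -0.2, -0.8]
gripper_width: 0.3
[599.09716271  97.62437506 212.32909451] (np.float64(250.9824465853375), np.float64(145.9927091925527)) (np.float64(251.55723195922752), np.float64(222.4719043644836))
```

View pics/w1.png

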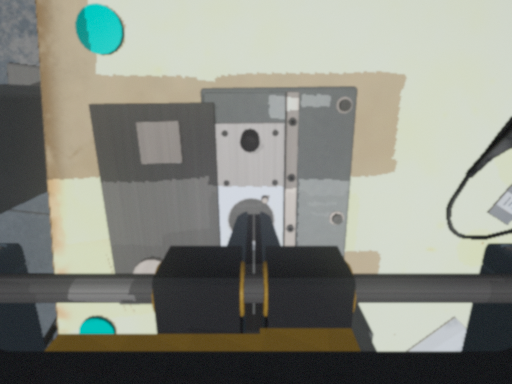

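Wrist view: knob at (250,141), against a prediction of (251,146), and the press axes line up with the tool. I'll lower the shut fingers on the nest side of the knob and push the shuttle back to its loading end, which keeps the gripper body clear of the head later.

```bash
python3 -m jog '[{"dx":0,"dy":0,"dz":-0.045,"wx":0,"wy":0,"wz":0,"grip":1},{"dx":0,"dy":0,"dz":-0.045,"wx":0,"wy":0,"wz":0,"grip":1},{"dx":0,"dy":0,"dz":-0.045,"wx":0,"wy":0,"wz":0,"grip":1},{"dx":0,"dy":0,"dz":-0.017,"wx":0,"wy":0,"wz":0,"grip":1},{"dx":0,"dy":0.004,"dz":0,"wx":0,"wy":0,"wz":0,"grip":1},{"dx":-0.0005,"dy":0.004,"dz":0,"wx":0,"wy":0,"wz":0,"grip":1},{"dx":-0.0005,"dy":0.004,"dz":0,"wx":0,"wy":0,"wz":0,"grip":1},{"dx":0,"dy":0,"dz":0,"wx":0,"wy":0,"wz":0,"grip":1}]'
python3 -m jog '[{"dx":-0.0005,"dy":0.004,"dz":0,"wx":0,"wy":0,"wz":0,"grip":1},{"dx":-0.0005,"dy":0.004,"dz":0,"wx":0,"wy":0,"wz":0,"grip":1},{"dx":-0.0005,"dy":0.003,"dz":0,"wx":0,"wy":0,"wz":0,"grip":1},{"dx":0,"dy":0,"dz":0,"wx":0,"wy":0,"wz":0,"grip":1}]'
```

```text
time_s: 2.85
ee_pos: [597.3, 110.2, 63.6]
ee_rot: [179.9, 0.0, 97.0]
force: [-0.1, -1.9, -0.4]
gripper_width: 0.4
time_s: 3.25
ee_pos: [595.6, 121.3, 62.4]
ee_rot: [179.9, -0.0, 96.9]
force: [0.1, -1.0, 1.4]
gripper_width: 0.2
```

```bash
python3 -m jog '[{"dx":-0.0005,"dy":0.004,"dz":0,"wx":0,"wy":0,"wz":0,"grip":1},{"dx":-0.0005,"dy":0.003,"dz":0,"wx":0,"wy":0,"wz":0,"grip":1},{"dx":0,"dy":0,"dz":0,"wx":0,"wy":0,"wz":0,"grip":1}]'
python3 - <<'E'
from h import *
c=env.get_calibration("top");im=snap("top","top1.png")
cv2.imwrite("pics/crop1.png",cv2.resize(im[120:200,170:330,::-1],None,fx=4,fy=4,interpolation=cv2.INTER_CUBIC))
E
```

```text
time_s: 3.55
ee_pos: [594.5, 128.3, 62.0]
ee_rot: [180.0, -0.0, 96.9]
force: [0.3, -0.1, 0.8]
gripper_width: 0.4
```

View pics/crop1.png

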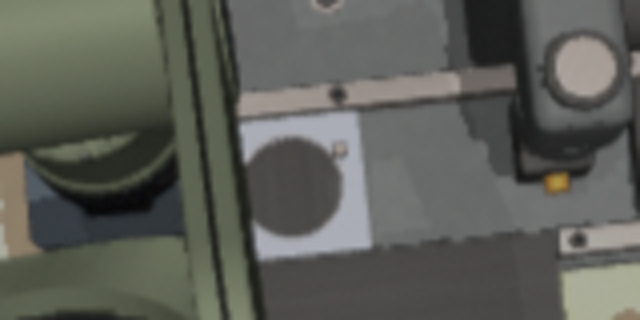

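The shuttle has moved about 19 to 20 mm, with its right edge going from crop x 405 to 366. I'll nudge it further and watch for the end stop.

```bash
python3 -m jog '[{"dx":-0.0002,"dy":0.002,"dz":0,"wx":0,"wy":0,"wz":0,"grip":1},{"dx":0,"dy":0,"dz":0,"wx":0,"wy":0,"wz":0,"grip":1}]'
python3 -m jog '[{"dx":-0.0002,"dy":0.002,"dz":0,"wx":0,"wy":0,"wz":0,"grip":1},{"dx":0,"dy":0,"dz":0,"wx":0,"wy":0,"wz":0,"grip":1}]'
```

```text
time_s: 3.8
ee_pos: [594.1, 129.4, 61.8]
ee_rot: [-180.0, 0.0, 96.9]
force: [0.2, -2.7, 0.2]
gripper_width: 0.8
time_s: 4.0
ee_pos: [594.0, 129.7, 61.9]
ee_rot: [-180.0, 0.2, 97.0]
force: [1.6, -8.2, 0.9]
gripper_width: 0.6
```

The shuttle is against its loading end: force has risen to 8 N with the tool stalled. I'll retreat and go over the coupon with the jaws along the press's y.

```bash
python3 -m jog '[{"dx":0,"dy":-0.008,"dz":0,"wx":0,"wy":0,"wz":0,"grip":1},{"dx":0,"dy":0,"dz":0.045,"wx":0,"wy":0,"wz":0,"grip":1},{"dx":-0.02,"dy":0,"dz":0.035,"wx":0,"wy":0,"wz":-0.142,"grip":0.2},{"dx":-0.025,"dy":0,"dz":0,"wx":0,"wy":0,"wz":-0.143,"grip":-0.3},{"dx":-0.025,"dy":0,"dz":0,"wx":0,"wy":0,"wz":-0.143,"grip":-0.3},{"dx":-0.026,"dy":-0.01,"dz":0,"wx":0,"wy":0,"wz":-0.143,"grip":-0.3},{"dx":0,"dy":-0.025,"dz":0,"wx":0,"wy":0,"wz":-0.143,"grip":-0.3},{"dx":0,"dy":-0.025,"dz":0,"wx":0,"wy":0,"wz":-0.143,"grip":-0.3},{"dx":0,"dy":-0.025,"dz":0,"wx":0,"wy":0,"wz":-0.143,"grip":-0.3},{"dx":0,"dy":-0.025,"dz":0,"wx":0,"wy":0,"wz":-0.143,"grip":-0.3}]'
python3 -m jog '[{"dx":0,"dy":-0.025,"dz":0,"wx":0,"wy":0,"wz":-0.143,"grip":-0.3},{"dx":0,"dy":-0.034,"dz":0,"wx":0,"wy":0,"wz":-0.143,"grip":-0.3},{"dx":0,"dy":0,"dz":0,"wx":0,"wy":0,"wz":-0.143,"grip":-0.3},{"dx":0,"dy":0,"dz":0,"wx":0,"wy":0,"wz":0,"grip":-0.3}]'
python3 - <<'E'
from h import *
c=env.get_calibration("wrist");snap("wrist","w2.png");print(env.state()["ee_pos"],"coupon",proj(c,[498.5,-48.1,47]),"nest",proj(c,[603.8,56.5,37]))
E
```

```text
time_s: 5.0
ee_pos: [497.4, 13.4, 141.9]
ee_rot: [-179.9, -0.0, 31.1]
force: [-0.6, 0.3, -0.1]
gripper_width: 58.7
time_s: 5.4
ee_pos: [497.6, -45.6, 141.8]
ee_rot: [-179.9, 0.0, 6.8]
force: [-0.4, 0.1, -0.1]
gripper_width: 59.5
[497.64434731 -45.15322521 141.8277858 ] coupon (np.float64(257.1171465137857), np.float64(190.0876029828823)) nest (np.float64(141.84938395142876), np.float64(45.125237719403856))
```

View pics/w2.png

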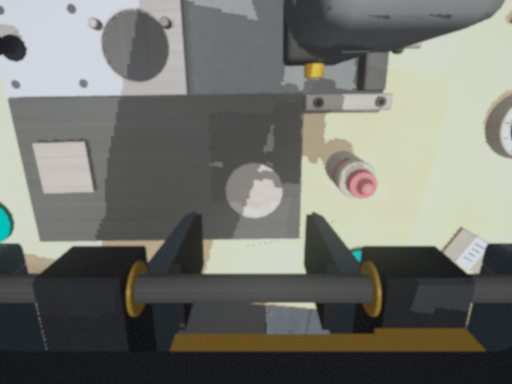

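Wrist view: coupon at (254,190), nest at (135,45), square at (63,167), dropper at (357,178). I'll refine the positions from this frame.

Run:
```python
from h import *
c=env.get_calibration("wrist")
im=cv2.imread("pics/w2.png");g=cv2.cvtColor(im,cv2.COLOR_BGR2GRAY)
for nm,s,z,m in(("coupon",(254,190),47,g>105),("square",(63,167),47,g>105),("nest",(135,45),39.5,g<100)):
    n,l,st,ce=cv2.connectedComponentsWithStats(m.astype(np.uint8));k=l[s[1],s[0]]
    ct=max(cv2.findContours((l==k).astype(np.uint8),0,1)[0],key=cv2.contourArea);h=cv2.convexHull(ct);e=cv2.fitEllipse(h)
    print(nm,st[k],ce[k].round(1),np.round(e[0],1),np.round(e[1],1),ray(c,*ce[k],z).round(1))
for p in((12,97),(186,95),(303,93),(38,241),(299,239)): print(p,ray(c,*p,40).round(1))
print(env.state()["ee_pos"])
```

```text
coupon [  185     0   327   275 62154] [369.1 135.4] [344.1 125.5] [376.8 437.4] [ 556.5 -133.3   47. ]
square [    0     0   188   274 32366] [ 70.3 115.5] [ 86.1 103.3] [206.7 407.5] [542.9 110.5  47. ]
nest [ 128   11   43   69 1991] [147.1  48.2] [148.5  42.2] [41.  83.5] [601.5  52.4  39.5]
(12, 97) [551.1 161.1  40. ]
(186, 95) [569.9  19.8  40. ]
(303, 93) [583.  -74.8  40. ]
(38, 241) [422.  149.5  40. ]
(299, 239) [453.8 -92.7  40. ]
[497.64434731 -45.15322521 141.8277858 ]
```

Run:
```python
from h import *
c=env.get_calibration("wrist")
for nm,p,z in (("nest",(135,45),39.5),("coupon",(254,190.3),47),("cl",(225,190),47),("cr",(283.5,190),47),("sq",(63,167),47)): print(nm,ray(c,*p,z).round(1))
```

```text
nest [602.7  61.9  39.5]
coupon [498. -45.  47.]
cl [495.2 -20.   47. ]
cr [501.4 -70.3  47. ]
sq [498.8 118.6  47. ]
```

```bash
python3 -m jog '[{"dx":0,"dy":-0.001,"dz":-0.04,"wx":0,"wy":0,"wz":0.01,"grip":-0.45},{"dx":0,"dy":0,"dz":-0.035,"wx":0,"wy":0,"wz":0,"grip":-0.45},{"dx":0,"dy":0,"dz":-0.01,"wx":0,"wy":0,"wz":0,"grip":-0.45},{"dx":0,"dy":0,"dz":0,"wx":0,"wy":0,"wz":0,"grip":-0.45}]'
python3 -m jog '[{"dx":0,"dy":0,"dz":-0.008,"wx":0,"wy":0,"wz":0,"grip":-0.45},{"dx":0,"dy":0,"dz":-0.005,"wx":0,"wy":0,"wz":0,"grip":-0.45},{"dx":0,"dy":0,"dz":0,"wx":0,"wy":0,"wz":0,"grip":-0.45}]'
```

```text
time_s: 5.85
ee_pos: [496.9, -45.6, 55.9]
ee_rot: [-179.9, 0.2, 7.6]
force: [-0.5, -0.8, 0.6]
gripper_width: 66.0
time_s: 6.15
ee_pos: [498.1, -46.3, 44.2]
ee_rot: [180.0, -0.0, 7.5]
force: [0.6, 0.0, 0.5]
gripper_width: 66.2
```

```bash
python3 -m jog '[{"dx":0,"dy":0,"dz":-0.001,"wx":0,"wy":0,"wz":0,"grip":-0.16},{"dx":0,"dy":0,"dz":0,"wx":0,"wy":0,"wz":0,"grip":-0.16},{"dx":-0.001,"dy":0.008,"dz":0,"wx":0,"wy":0,"wz":0,"grip":-0.16},{"dx":-0.001,"dy":0.008,"dz":0,"wx":0,"wy":0,"wz":0,"grip":-0.16},{"dx":-0.001,"dy":0.008,"dz":0,"wx":0,"wy":0,"wz":0,"grip":-0.16},{"dx":-0.001,"dy":0.008,"dz":0,"wx":0,"wy":0,"wz":0,"grip":-0.16},{"dx":-0.001,"dy":0.008,"dz":0,"wx":0,"wy":0,"wz":0,"grip":-0.16},{"dx":0,"dy":0,"dz":0,"wx":0,"wy":0,"wz":0,"grip":-0.16}]'
python3 -m jog '[{"dx":-0.001,"dy":0.008,"dz":0,"wx":0,"wy":0,"wz":0,"grip":-0.16},{"dx":-0.001,"dy":0.008,"dz":0,"wx":0,"wy":0,"wz":0,"grip":-0.16},{"dx":-0.001,"dy":0.008,"dz":0,"wx":0,"wy":0,"wz":0,"grip":-0.16},{"dx":-0.001,"dy":0.008,"dz":0,"wx":0,"wy":0,"wz":0,"grip":-0.16},{"dx":-0.001,"dy":0.006,"dz":0,"wx":0,"wy":0,"wz":0,"grip":-0.16},{"dx":-0.0005,"dy":0.004,"dz":0,"wx":0,"wy":0,"wz":0,"grip":-0.16},{"dx":-0.0005,"dy":0.003,"dz":0,"wx":0,"wy":0,"wz":0,"grip":-0.16},{"dx":0,"dy":0,"dz":0,"wx":0,"wy":0,"wz":0,"grip":-0.16}]'
python3 - <<'E'
from h import *
snap("wrist","w3.png");print(env.state()["ee_pos"])
E
```

```text
time_s: 6.95
ee_pos: [492.4, -5.0, 42.9]
ee_rot: [-180.0, 0.0, 7.5]
force: [0.7, -0.3, 0.0]
gripper_width: 52.9
time_s: 7.75
ee_pos: [486.9, 39.0, 43.0]
ee_rot: [-180.0, 0.0, 7.5]
force: [0.0, 1.4, 0.0]
gripper_width: 52.9
[486.92708179  38.84549428  43.00237871]
```

View pics/w3.png

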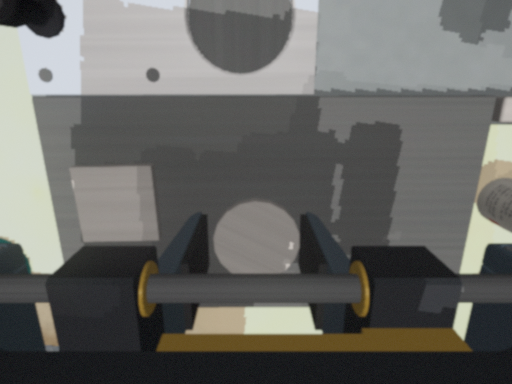

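The coupon, at (257,240), is caged between the fingers, and the nest lies ahead at about (241,18). The square coupon is untouched at (115,203). I'll compute the remaining offsets.

Run:
```python
from h import *
c=env.get_calibration("wrist");a=np.radians(7.5);R=np.array([[np.cos(a),-np.sin(a)],[np.sin(a),np.cos(a)]])
t=env.state()["ee_pos"][:2]
for nm,p,z in (("coupon",(257,240),47),("cl",(213.5,240),47),("cr",(300.5,240),47),("nl",(187.5,15),39.5),("nr",(294,15),39.5),("nbot",(240.5,73),39.5),("sqr",(158,240),40),("tip L",(207,215),43),("tip R",(301,215),43),("edgeL",(35,96),40),("edgeR",(490,94),40)):
    w=ray(c,*p,z);print(nm,w.round(1),"rel TCP press frame",(R.T@(w[:2]-t)).round(1))
```

```text
coupon [488.1  37.5  47. ] rel TCP press frame [ 1.  -1.5]
cl [484.9  62.1  47. ] rel TCP press frame [ 1.  23.3]
cr [491.3  12.8  47. ] rel TCP press frame [  1.  -26.4]
nl [599.5  86.5  39.5] rel TCP press frame [117.8  32.6]
nr [606.2  35.   39.5] rel TCP press frame [117.8 -19.4]
nbot [576.4  57.8  39.5] rel TCP press frame [91.2  7.1]
sqr [477.1  95.4  40. ] rel TCP press frame [-2.3 57.4]
tip L [498.   67.6  43. ] rel TCP press frame [14.8 27. ]
tip R [505.   14.4  43. ] rel TCP press frame [ 14.7 -26.6]
edgeL [551.4 162.5  40. ] rel TCP press frame [ 80.  114.2]
edgeR [583.  -72.1  40. ] rel TCP press frame [  80.8 -122.5]
```

```bash
python3 -m jog '[{"dx":-0.0005,"dy":0.0035,"dz":0,"wx":0,"wy":0,"wz":0,"grip":-0.16},{"dx":-0.0006,"dy":0.0046,"dz":0,"wx":0,"wy":0,"wz":0,"grip":-0.16},{"dx":0,"dy":0,"dz":0,"wx":0,"wy":0,"wz":0,"grip":-0.16},{"dx":0.0002,"dy":-0.0015,"dz":0,"wx":0,"wy":0,"wz":0,"grip":-0.25},{"dx":-0.0149,"dy":-0.002,"dz":0,"wx":0,"wy":0,"wz":0,"grip":-0.25},{"dx":-0.0149,"dy":-0.002,"dz":0,"wx":0,"wy":0,"wz":0,"grip":-0.25},{"dx":-0.0149,"dy":-0.002,"dz":0,"wx":0,"wy":0,"wz":0,"grip":-0.25},{"dx":0,"dy":0,"dz":0,"wx":0,"wy":0,"wz":0,"grip":0.24},{"dx":0,"dy":0,"dz":0,"wx":0,"wy":0,"wz":0,"grip":0.24},{"dx":0,"dy":0,"dz":0,"wx":0,"wy":0,"wz":0,"grip":0.24}]'
python3 -m jog '[{"dx":0.004,"dy":0.0005,"dz":0,"wx":0,"wy":0,"wz":0,"grip":0.24},{"dx":0.004,"dy":0.0005,"dz":0,"wx":0,"wy":0,"wz":0,"grip":0.24},{"dx":0.005,"dy":0.0007,"dz":0,"wx":0,"wy":0,"wz":0,"grip":0.24},{"dx":0.005,"dy":0.0007,"dz":0,"wx":0,"wy":0,"wz":0,"grip":0.24},{"dx":0.005,"dy":0.0007,"dz":0,"wx":0,"wy":0,"wz":0,"grip":0.24},{"dx":0.005,"dy":0.0007,"dz":0,"wx":0,"wy":0,"wz":0,"grip":0.24},{"dx":0.005,"dy":0.0007,"dz":0,"wx":0,"wy":0,"wz":0,"grip":0.24},{"dx":0.005,"dy":0.0007,"dz":0,"wx":0,"wy":0,"wz":0,"grip":0.24},{"dx":0.004,"dy":0.0005,"dz":0,"wx":0,"wy":0,"wz":0,"grip":0.24},{"dx":0,"dy":0,"dz":0,"wx":0,"wy":0,"wz":0,"grip":0.24}]'
python3 - <<'E'
from h import *
snap("wrist","w4.png");print(env.state()["ee_pos"])
E
```

```text
time_s: 8.8
ee_pos: [442.6, 39.3, 43.2]
ee_rot: [180.0, -0.1, 7.4]
force: [-0.5, 0.8, -0.7]
gripper_width: 36.5
time_s: 9.8
ee_pos: [484.3, 45.0, 43.0]
ee_rot: [180.0, -0.1, 7.4]
force: [-0.8, -0.6, -0.3]
gripper_width: 34.6
[483.90787819  45.00333952  43.00768155]
```

View pics/w4.png

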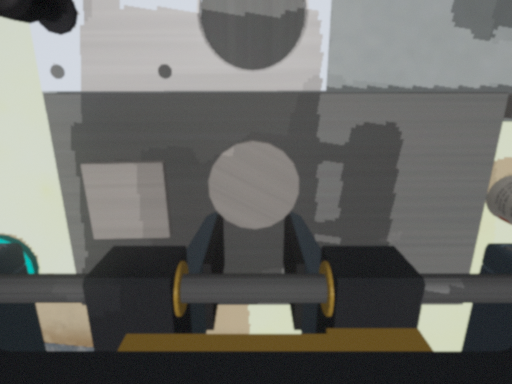

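The coupon, at (254,184), nestles between the two fingertips. The nest is centred near column 252.

Run:
```python
from h import *
c=env.get_calibration("wrist");a=np.radians(7.5);R=np.array([[np.cos(a),-np.sin(a)],[np.sin(a),np.cos(a)]])
t=env.state()["ee_pos"][:2]
for nm,p,z in (("cl",(208.5,185),47),("cr",(299.5,185),47),("cb",(254,229),47),("ct",(254,141),47),("nl",(199.5,13),39.5),("nr",(306,13),39.5),("nbot",(252.5,70),39.5)):
    w=ray(c,*p,z);print(nm,w.round(1),"rel",(R.T@(w[:2]-t)).round(1))
```

```text
cl [514.1  74.1  47. ] rel [33.7 24.9]
cr [520.5  25.2  47. ] rel [ 33.7 -24.4]
cb [491.6  46.3  47. ] rel [7.8 0.2]
ct [540.9  52.7  47. ] rel [57.5  0.2]
nl [598.1  87.   39.5] rel [118.7  26.7]
nr [604.9  35.5  39.5] rel [118.7 -25.2]
nbot [575.6  58.   39.5] rel [92.6  0.9]
```

```bash
python3 -m jog '[{"dx":0.006,"dy":0.0008,"dz":0,"wx":0,"wy":0,"wz":0,"grip":0.24},{"dx":0.006,"dy":0.0009,"dz":0,"wx":0,"wy":0,"wz":0,"grip":0.24},{"dx":0.006,"dy":0.0009,"dz":0,"wx":0,"wy":0,"wz":0,"grip":0.24},{"dx":0.006,"dy":0.0008,"dz":0,"wx":0,"wy":0,"wz":0,"grip":0.24},{"dx":0.006,"dy":0.0008,"dz":0,"wx":0,"wy":0,"wz":0,"grip":0.24},{"dx":0.006,"dy":0.0009,"dz":0,"wx":0,"wy":0,"wz":0,"grip":0.24},{"dx":0.006,"dy":0.0009,"dz":0,"wx":0,"wy":0,"wz":0,"grip":0.24},{"dx":0.006,"dy":0.0008,"dz":0,"wx":0,"wy":0,"wz":0,"grip":0.24},{"dx":0.006,"dy":0.0008,"dz":0,"wx":0,"wy":0,"wz":0,"grip":0.24},{"dx":0,"dy":0,"dz":0,"wx":0,"wy":0,"wz":0,"grip":0.24}]'
python3 -m jog '[{"dx":0.006,"dy":0.0008,"dz":0,"wx":0,"wy":0,"wz":0,"grip":0.24},{"dx":0.006,"dy":0.0008,"dz":0,"wx":0,"wy":0,"wz":0,"grip":0.24},{"dx":0.005,"dy":0.0007,"dz":0,"wx":0,"wy":0,"wz":0,"grip":0.24},{"dx":0.004,"dy":0.0005,"dz":0,"wx":0,"wy":0,"wz":0,"grip":0.24},{"dx":0.003,"dy":0.0004,"dz":0,"wx":0,"wy":0,"wz":0,"grip":0.24},{"dx":0.002,"dy":0.0003,"dz":0,"wx":0,"wy":0,"wz":0,"grip":0.24},{"dx":0,"dy":0,"dz":0,"wx":0,"wy":0,"wz":0,"grip":0.24}]'
python3 - <<'E'
from h import *
snap("wrist","w5.png");print(env.state()["ee_pos"])
E
```

```text
time_s: 10.85
ee_pos: [538.6, 52.7, 43.1]
ee_rot: [180.0, -0.1, 7.4]
force: [-0.3, -0.9, -0.4]
gripper_width: 34.8
time_s: 11.55
ee_pos: [563.8, 56.1, 43.1]
ee_rot: [180.0, -0.0, 7.4]
force: [0.2, -0.6, 0.8]
gripper_width: 34.6
[563.62781003  56.09300728  43.03454992]
```

View pics/w5.png

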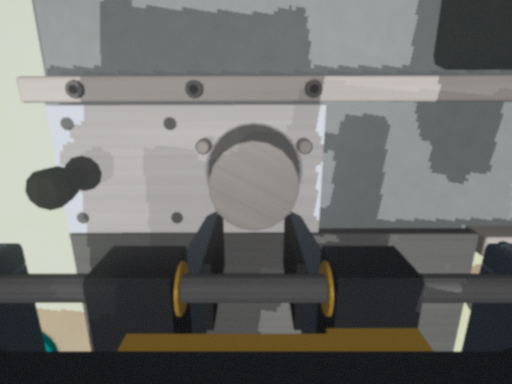

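The coupon, at (254,185), is centred between the dowels at (203,146) and (305,146), with a nest crescent still ahead of it. I'll continue slowly.

```bash
python3 -m jog '[{"dx":0.001,"dy":0.0001,"dz":0,"wx":0,"wy":0,"wz":0,"grip":0.24},{"dx":0.001,"dy":0.0002,"dz":0,"wx":0,"wy":0,"wz":0,"grip":0.24},{"dx":0.001,"dy":0.0001,"dz":0,"wx":0,"wy":0,"wz":0,"grip":0.24},{"dx":0.001,"dy":0.0001,"dz":0,"wx":0,"wy":0,"wz":0,"grip":0.24},{"dx":0.001,"dy":0.0001,"dz":0,"wx":0,"wy":0,"wz":0,"grip":0.24},{"dx":0,"dy":0,"dz":0,"wx":0,"wy":0,"wz":0,"grip":0.24}]'
python3 -m jog '[{"dx":0.001,"dy":0.0002,"dz":0,"wx":0,"wy":0,"wz":0,"grip":0.24},{"dx":0,"dy":0,"dz":0,"wx":0,"wy":0,"wz":0,"grip":0.24}]'
python3 - <<'E'
from h import *
im=snap("wrist","w6.png");s=env.state();print(s["ee_pos"],s["force"])
s=snap("side","side6.png");cv2.imwrite("pics/c6.png",np.vstack([cv2.resize(im[90:260,140:370,::-1],(690,300),interpolation=2)[:, :],cv2.resize(s[140:260,150:300,::-1],(690,300),interpolation=2)]))
E
```

```text
time_s: 12.2
ee_pos: [568.6, 56.7, 43.0]
ee_rot: [180.0, -0.0, 7.4]
force: [-0.1, -0.3, 0.4]
gripper_width: 34.7
time_s: 12.4
ee_pos: [569.7, 56.9, 43.1]
ee_rot: [180.0, -0.0, 7.4]
force: [0.0, 0.1, -0.2]
gripper_width: 34.3
[569.62512796  56.88825302  43.06358906] [-0.09834982  0.57724264 -0.80583267]
```

View pics/c6.png

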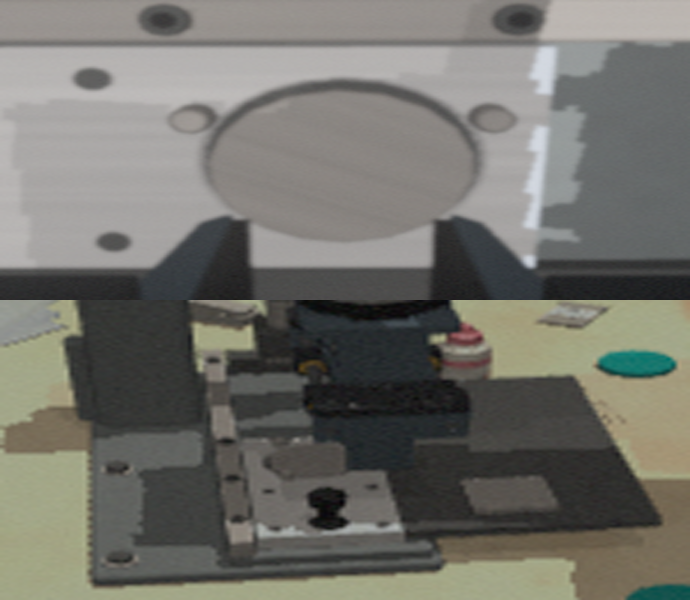

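There's a uniform gap ring around the coupon, which suggests it may have dropped. I'll push a little more and measure its edges against the previous frame.

```bash
python3 -m jog '[{"dx":0.001,"dy":0.0001,"dz":0,"wx":0,"wy":0,"wz":0,"grip":0.24},{"dx":0.001,"dy":0.0001,"dz":0,"wx":0,"wy":0,"wz":0,"grip":0.24},{"dx":0,"dy":0,"dz":0,"wx":0,"wy":0,"wz":0,"grip":0.24}]'
python3 - <<'E'
from h import *
snap("wrist","w7.png")
for f in("w5","w6","w7"):
    g=cv2.cvtColor(cv2.imread(f"pics/{f}.png"),cv2.COLOR_BGR2GRAY).astype(int)
    print(f,"col254 rows120-240:",g[120:240:2,254].tolist())
    print("  row183:",g[183,200:222].tolist(),g[183,288:310].tolist())
E
```

```text
time_s: 12.8
ee_pos: [571.6, 57.1, 43.0]
ee_rot: [180.0, -0.0, 7.4]
force: [-0.2, -0.0, 0.3]
gripper_width: 34.5
w5 col254 rows120-240: [180, 167, 120, 93, 91, 89, 84, 84, 84, 83, 105, 145, 151, 152, 151, 154, 151, 149, 150, 148, 147, 146, 146, 147, 147, 148, 147, 147, 148, 144, 145, 143, 142, 141, 144, 144, 143, 144, 144, 141, 140, 139, 140, 139, 137, 137, 138, 139, 138, 139, 141, 141, 140, 138, 135, 143, 116, 74, 77, 77]
  row183: [164, 165, 165, 165, 165, 163, 159, 152, 144, 140, 142, 146, 145, 145, 144, 142, 143, 144, 144, 145, 145, 144] [141, 140, 140, 141, 140, 139, 140, 141, 139, 138, 133, 141, 150, 158, 162, 165, 164, 165, 166, 165, 165, 165]
w6 col254 rows120-240: [178, 178, 177, 177, 178, 179, 175, 136, 93, 84, 96, 127, 136, 138, 136, 137, 138, 136, 135, 134, 135, 134, 132, 133, 135, 136, 136, 136, 135, 134, 135, 133, 130, 132, 133, 133, 134, 134, 134, 133, 132, 131, 134, 133, 129, 131, 133, 131, 133, 136, 135, 135, 132, 133, 156, 161, 162, 162, 162, 162]
  row183: [169, 169, 170, 170, 166, 160, 147, 134, 122, 122, 128, 132, 135, 135, 133, 133, 133, 134, 134, 134, 135, 135] [133, 133, 131, 133, 134, 131, 131, 131, 127, 118, 108, 113, 128, 146, 158, 166, 170, 169, 170, 171, 170, 171]
w7 col254 rows120-240: [156, 178, 178, 177, 178, 178, 175, 166, 160, 125, 90, 89, 101, 131, 135, 135, 136, 138, 136, 133, 134, 132, 132, 134, 133, 135, 136, 134, 136, 136, 135, 136, 134, 134, 132, 133, 134, 135, 134, 134, 132, 133, 132, 132, 131, 130, 129, 131, 131, 132, 133, 135, 136, 135, 130, 146, 161, 162, 162, 163]
  row183: [168, 169, 168, 169, 165, 160, 149, 135, 123, 114, 122, 132, 134, 135, 137, 135, 135, 135, 133, 136, 135, 134] [132, 132, 132, 132, 132, 132, 131, 130, 125, 112, 109, 121, 135, 149, 160, 166, 169, 170, 168, 169, 170, 170]
```

The tool advanced 2 mm with no force, and the coupon shifted back by about 2 to 3 px in the tool's view, so it stayed put. It has dropped below the fingertips into the nest. Next is the knob.

```bash
python3 -m jog '[{"dx":-0.006,"dy":-0.001,"dz":0.002,"wx":0,"wy":0,"wz":0,"grip":0.24},{"dx":-0.01,"dy":0,"dz":0.035,"wx":0,"wy":0,"wz":0,"grip":0.24},{"dx":-0.01,"dy":0.005,"dz":0.045,"wx":0,"wy":0,"wz":0,"grip":1},{"dx":0,"dy":0.03,"dz":0.02,"wx":0,"wy":0,"wz":0,"grip":1},{"dx":0,"dy":0.03,"dz":0,"wx":0,"wy":0,"wz":0.143,"grip":1},{"dx":0.01,"dy":0.03,"dz":0,"wx":0,"wy":0,"wz":0.143,"grip":1},{"dx":0.01,"dy":0.04,"dz":0,"wx":0,"wy":0,"wz":0.143,"grip":1},{"dx":0.019,"dy":0,"dz":0,"wx":0,"wy":0,"wz":0.143,"grip":1},{"dx":0,"dy":0,"dz":0,"wx":0,"wy":0,"wz":0.143,"grip":1},{"dx":0,"dy":0,"dz":0,"wx":0,"wy":0,"wz":0.143,"grip":1}]'
python3 -m jog '[{"dx":0,"dy":0,"dz":0,"wx":0,"wy":0,"wz":0.143,"grip":1},{"dx":0,"dy":0,"dz":0,"wx":0,"wy":0,"wz":0.143,"grip":1},{"dx":0,"dy":0,"dz":0,"wx":0,"wy":0,"wz":0.143,"grip":1},{"dx":0,"dy":0,"dz":0,"wx":0,"wy":0,"wz":0.143,"grip":1},{"dx":0,"dy":0,"dz":0,"wx":0,"wy":0,"wz":0.143,"grip":1},{"dx":0,"dy":0,"dz":0,"wx":0,"wy":0,"wz":0,"grip":1}]'
python3 - <<'E'
from h import *
print(env.state()["ee_pos"])
im=snap("top","top8.png");s=snap("side","side8.png")
cv2.imwrite("pics/c8.png",np.vstack([cv2.resize(im[130:215,175:345,::-1],(700,350),interpolation=2),cv2.resize(s[175:250,170:320,::-1],(500,250),interpolation=2)[:, :].copy() if 0 else cv2.copyMakeBorder(cv2.resize(s[175:250,170:320,::-1],(490,245),interpolation=2),0,0,0,210,0)]))
E
```

```text
time_s: 13.85
ee_pos: [584.1, 191.3, 144.7]
ee_rot: [-180.0, 0.0, 57.0]
force: [0.0, 1.3, 0.0]
gripper_width: 0.5
time_s: 14.45
ee_pos: [583.8, 190.8, 145.0]
ee_rot: [-180.0, 0.0, 97.5]
force: [-0.0, -1.1, 0.3]
gripper_width: 0.6
[583.79487235 190.84916149 144.98489218]
```

View pics/c8.png

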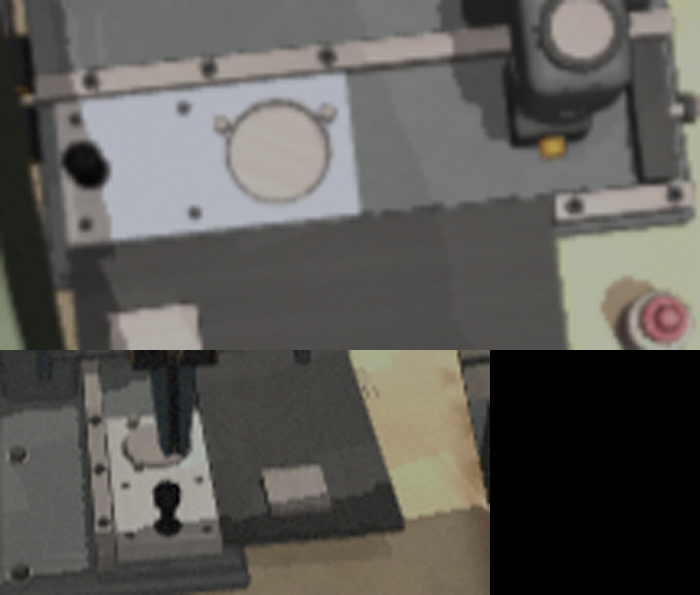

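The top view shows the coupon seated with a thin, even ring, the square and the bottle unmoved, and the tool beyond the knob. I'll lower and push the shuttle in.

```bash
python3 -m jog '[{"dx":0,"dy":0,"dz":-0.045,"wx":0,"wy":0,"wz":0,"grip":1},{"dx":0,"dy":0,"dz":-0.04,"wx":0,"wy":0,"wz":0,"grip":1},{"dx":0,"dy":0,"dz":0,"wx":0,"wy":0,"wz":0,"grip":1},{"dx":0.0007,"dy":-0.005,"dz":0,"wx":0,"wy":0,"wz":0,"grip":1},{"dx":0.0007,"dy":-0.005,"dz":0,"wx":0,"wy":0,"wz":0,"grip":1},{"dx":0.001,"dy":-0.008,"dz":0,"wx":0,"wy":0,"wz":0,"grip":1},{"dx":0.001,"dy":-0.008,"dz":0,"wx":0,"wy":0,"wz":0,"grip":1},{"dx":0.001,"dy":-0.008,"dz":0,"wx":0,"wy":0,"wz":0,"grip":1},{"dx":0.001,"dy":-0.008,"dz":0,"wx":0,"wy":0,"wz":0,"grip":1},{"dx":0,"dy":0,"dz":0,"wx":0,"wy":0,"wz":0,"grip":1}]'
python3 -m jog '[{"dx":0.001,"dy":-0.008,"dz":0,"wx":0,"wy":0,"wz":0,"grip":1},{"dx":0.001,"dy":-0.008,"dz":0,"wx":0,"wy":0,"wz":0,"grip":1},{"dx":0.001,"dy":-0.008,"dz":0,"wx":0,"wy":0,"wz":0,"grip":1},{"dx":0.001,"dy":-0.008,"dz":0,"wx":0,"wy":0,"wz":0,"grip":1},{"dx":0.0011,"dy":-0.008,"dz":0,"wx":0,"wy":0,"wz":0,"grip":1},{"dx":0.0011,"dy":-0.008,"dz":0,"wx":0,"wy":0,"wz":0,"grip":1},{"dx":0.0011,"dy":-0.008,"dz":0,"wx":0,"wy":0,"wz":0,"grip":1},{"dx":0.0011,"dy":-0.008,"dz":0,"wx":0,"wy":0,"wz":0,"grip":1},{"dx":0.0011,"dy":-0.008,"dz":0,"wx":0,"wy":0,"wz":0,"grip":1},{"dx":0,"dy":0,"dz":0,"wx":0,"wy":0,"wz":0,"grip":1}]'
```

```text
time_s: 15.55
ee_pos: [589.8, 147.3, 60.3]
ee_rot: [-180.0, 0.1, 97.5]
force: [0.5, 1.0, 0.1]
gripper_width: 0.5
time_s: 16.55
ee_pos: [599.2, 75.4, 59.7]
ee_rot: [-180.0, 0.1, 97.5]
force: [-0.7, -0.2, -0.4]
gripper_width: 0.5
```

```bash
python3 -m jog '[{"dx":0.0009,"dy":-0.007,"dz":0,"wx":0,"wy":0,"wz":0,"grip":1},{"dx":0.0008,"dy":-0.006,"dz":0,"wx":0,"wy":0,"wz":0,"grip":1},{"dx":0.0005,"dy":-0.004,"dz":0,"wx":0,"wy":0,"wz":0,"grip":1},{"dx":0,"dy":0,"dz":0,"wx":0,"wy":0,"wz":0,"grip":1}]'
python3 -m jog '[{"dx":0.0003,"dy":-0.002,"dz":0,"wx":0,"wy":0,"wz":0,"grip":1},{"dx":0.0003,"dy":-0.002,"dz":0,"wx":0,"wy":0,"wz":0,"grip":1},{"dx":0,"dy":0,"dz":0,"wx":0,"wy":0,"wz":0,"grip":1}]'
```

```text
time_s: 16.95
ee_pos: [601.3, 59.2, 59.7]
ee_rot: [-180.0, 0.0, 97.6]
force: [0.7, 1.0, -0.0]
gripper_width: 0.6
time_s: 17.25
ee_pos: [601.8, 55.9, 59.8]
ee_rot: [-180.0, 0.0, 97.6]
force: [-0.8, 2.0, -0.9]
gripper_width: 0.3
```

```bash
python3 -m jog '[{"dx":0.0003,"dy":-0.002,"dz":0,"wx":0,"wy":0,"wz":0,"grip":1},{"dx":0,"dy":0,"dz":0,"wx":0,"wy":0,"wz":0,"grip":1}]'
```

```text
time_s: 17.45
ee_pos: [602.1, 53.9, 59.9]
ee_rot: [-180.0, 0.0, 97.6]
force: [-1.5, 2.8, -0.1]
gripper_width: -0.0
```

```bash
python3 -m jog '[{"dx":0.0003,"dy":-0.002,"dz":0,"wx":0,"wy":0,"wz":0,"grip":1},{"dx":0,"dy":0,"dz":0,"wx":0,"wy":0,"wz":0,"grip":1}]'
python3 -m jog '[{"dx":0.0001,"dy":-0.001,"dz":0,"wx":0,"wy":0,"wz":0,"grip":1},{"dx":0,"dy":0,"dz":0,"wx":0,"wy":0,"wz":0,"grip":1}]'
python3 -m jog '[{"dx":0.0001,"dy":-0.001,"dz":0,"wx":0,"wy":0,"wz":0,"grip":1},{"dx":0,"dy":0,"dz":0,"wx":0,"wy":0,"wz":0,"grip":1}]'
```

```text
time_s: 17.65
ee_pos: [602.3, 52.4, 59.8]
ee_rot: [-180.0, -0.1, 97.5]
force: [-1.2, 3.5, -0.5]
gripper_width: 0.7
time_s: 17.85
ee_pos: [602.4, 52.2, 59.9]
ee_rot: [-180.0, -0.1, 97.5]
force: [-1.4, 5.9, -0.6]
gripper_width: 0.6
time_s: 18.05
ee_pos: [602.4, 52.1, 59.9]
ee_rot: [-180.0, -0.2, 97.5]
force: [-2.2, 8.7, -0.7]
gripper_width: 0.5
```

The tool stalled at y = 52.1, against a prediction of 52, with force rising, so the shuttle is at the stop. I'll press firmly once, back off, retract and check.

```bash
python3 -m jog '[{"dx":0,"dy":-0.002,"dz":0,"wx":0,"wy":0,"wz":0,"grip":1},{"dx":0,"dy":0,"dz":0,"wx":0,"wy":0,"wz":0,"grip":1}]'
python3 -m jog '[{"dx":-0.001,"dy":0.01,"dz":0,"wx":0,"wy":0,"wz":0,"grip":1},{"dx":-0.001,"dy":0.02,"dz":0.01,"wx":0,"wy":0,"wz":0,"grip":1},{"dx":0,"dy":0.02,"dz":0.045,"wx":0,"wy":0,"wz":0,"grip":1},{"dx":0,"dy":0.02,"dz":0.045,"wx":0,"wy":0,"wz":0,"grip":1},{"dx":0,"dy":0.03,"dz":0.03,"wx":0,"wy":0,"wz":0,"grip":1},{"dx":-0.03,"dy":0.03,"dz":0,"wx":0,"wy":0,"wz":0,"grip":1},{"dx":-0.03,"dy":0.03,"dz":0,"wx":0,"wy":0,"wz":0,"grip":1},{"dx":-0.03,"dy":0.03,"dz":0,"wx":0,"wy":0,"wz":0,"grip":1},{"dx":0,"dy":0,"dz":0,"wx":0,"wy":0,"wz":0,"grip":1},{"dx":0,"dy":0,"dz":0,"wx":0,"wy":0,"wz":0,"grip":1}]'
python3 - <<'E'
from h import *
im=snap("top","top9.png");s=snap("side","side9.png")
cv2.imwrite("pics/c9.png",np.vstack([cv2.resize(im[130:230,175:345,::-1],(578,340),interpolation=2),cv2.resize(s[140:240,160:330,::-1],(578,255),interpolation=2)]))
E
```

```text
time_s: 18.25
ee_pos: [602.4, 51.9, 60.0]
ee_rot: [180.0, -0.4, 97.4]
force: [-2.1, 14.0, -0.5]
gripper_width: 0.5
time_s: 19.25
ee_pos: [511.3, 238.1, 190.6]
ee_rot: [179.9, 0.1, 97.7]
force: [0.2, 0.4, -0.3]
gripper_width: 0.3
```

View pics/c9.png

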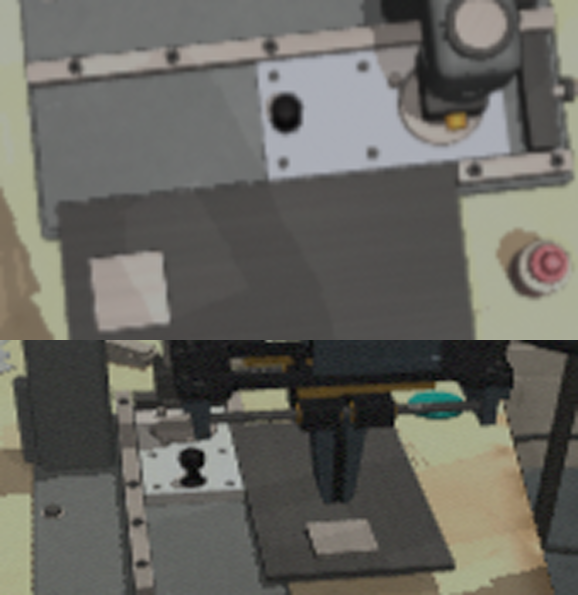

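Final view: the shuttle is in, the coupon is in the nest under the head, the square lies on the table, and the bottle stands. Measured knob travel is about 130 mm. I'm handing it in.

```bash
python3 -c "
from h import *
print(env.job_done())"
```

```text
the job is handed in; nothing more can be done
None
```

I loaded the round coupon into the press nest and pushed the shuttle in against its stop. I handed the job in at about 19.4 s of the 64 s allowed. No verdict was reported.

**What I did**
- I pushed the shuttle about 20 mm back to its loading end by the knob, so the gripper body would clear the stamping head.
- I slid the coupon across the table without gripping or lifting it: first sideways inside the open fingers, then forward nestled between the two fingertips until it dropped into the nest.
- I pushed the shuttle in by the knob with shut fingers, pressed it against the stop and retracted.

**Last checks**
- **Coupon seated:** there was a thin, even ring around it in the top view. When the fingertips moved 2 mm further they passed over it with no force. I judged it flat from those pictures and did not measure its height directly.
- **Shuttle at its stop:** the push stalled at TCP y = 52.1 mm (predicted 52), and the force rose to 14 N without further movement. Knob travel works out at about 130 mm from the contact positions.
- **Rest of the scene:** in the final pictures the square coupon lies on the table where it was, the dropper bottle stands, and the robot touches nothing.

**Disagreements**
- The top and wrist cameras differed by about 3 to 5 mm in y. I used the wrist camera, because it agreed with where the fingers met the coupon.
- In the last top view a dark strip shows between the shuttle and the stop block. I read it as the block's side face, since the force and travel both indicate contact.

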